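# Tick off the pill bottles, tallest to shortest

### The job

Tick off the three empty amber pill bottles on the lazy Susan: with the fingertips, lightly tap the check button in the middle of each cap all the way down, so that it stays down, first on the tallest bottle, then the middle one, then the shortest. Only touch: do not lift, tip or shove the bottles or turn the lazy Susan, and do not move any of the other things.

Things in the scene. Friction and masses are not known exactly. Their poses are not given: they have to be found in the camera images.
- lazy_susan: Round black plastic lazy Susan, 270 mm across; origin at the centre of its foot on the counter, z up; the flat top of its plate is 30 mm above the origin. Fixed foot; its yaw is of no matter. On it stand the three pill bottles and the vitamin jar, each about 90 mm from the centre and 90 degrees apart in any arrangement, with the pinch bowl in the middle.
- susan_plate (a joint): Turn of the lazy Susan's plate about the vertical, rad, 0 as found, positive anticlockwise from above; turns easily (about 0.04 N m), does not spring back.
- tall_bottle: The tall pill bottle: empty, amber, 48 mm across, 110 mm from its base to the top of its white ribbed twist cap (45 mm across), loose, about 70 g; origin at the centre of its base, z up. A round grey check button stands up from the middle of the cap. The three bottles are alike but for their height (110, 85, 60 mm).
- tall_button_top (a point): Centre of the top face of the check button in the tall bottle's cap (moves with the button). The button is 22 mm across; up, it stands 14 mm above the cap, fully down 7 mm.
- tall_button (a joint): How far the tall bottle's check button is pressed down, m: 0 up, 0.007 fully down against its stop. Pressing takes about 2.5 N (plus 1 N per 25 mm/s); it stays where it is left. Button and stop sit on a rubber cushion that gives 1 mm per 2 N, up to 6 mm, and springs back: the fingertip reaches the stop about 8.5 mm below first touch, then the force climbs 2 N per mm.
- middle_bottle: The middle pill bottle: empty, amber, 48 mm across, 85 mm from its base to the top of its white ribbed twist cap (45 mm across), loose, about 70 g; origin at the centre of its base, z up. A round grey check button stands up from the middle of the cap. The three bottles are alike but for their height (110, 85, 60 mm).
- middle_button_top (a point): Centre of the top face of the check button in the middle bottle's cap (moves with the button). The button is 22 mm across; up, it stands 14 mm above the cap, fully down 7 mm.
- middle_button (a joint): How far the middle bottle's check button is pressed down, m: 0 up, 0.007 fully down against its stop. Pressing takes about 2.5 N (plus 1 N per 25 mm/s); it stays where it is left. Button and stop sit on a rubber cushion that gives 1 mm per 2 N, up to 6 mm, and springs back: the fingertip reaches the stop about 8.5 mm below first touch, then the force climbs 2 N per mm.
- short_bottle: The short pill bottle: empty, amber, 48 mm across, 60 mm from its base to the top of its white ribbed twist cap (45 mm across), loose, about 70 g; origin at the centre of its base, z up. A round grey check button stands up from the middle of the cap. The three bottles are alike but for their height (110, 85, 60 mm).
- short_button_top (a point): Centre of the top face of the check button in the short bottle's cap (moves with the button). The button is 22 mm across; up, it stands 14 mm above the cap, fully down 7 mm.
- short_button (a joint): How far the short bottle's check button is pressed down, m: 0 up, 0.007 fully down against its stop. Pressing takes about 2.5 N (plus 1 N per 25 mm/s); it stays where it is left. Button and stop sit on a rubber cushion that gives 1 mm per 2 N, up to 6 mm, and springs back: the fingertip reaches the stop about 8.5 mm below first touch, then the force climbs 2 N per mm.
- vitamin_jar: White vitamin jar without a check button, 54 mm across, 75 mm tall, on the lazy Susan, loose; origin at the centre of its base. Leave alone.
- pinch_bowl: Small white ceramic bowl, 68 mm across, 30 mm tall, in the middle of the lazy Susan; origin at the centre of its base. Leave alone.
- organizer: Orange weekly pill organizer, 45 x 220 x 28 mm, long along its y, on the counter left of the lazy Susan, pointing away from the robot; origin at the centre of its underside. Leave alone.
- splitter: Stainless pill splitter with a raised lever, 120 x 42 mm, 60 mm tall, on the right; origin at the centre of its underside. Leave alone.
- tumbler: Glass tumbler, 66 mm across, 100 mm tall, on the right; origin at the centre of its base. Leave alone.
- salt_shaker: Steel salt shaker, 42 mm across, 80 mm tall, beyond the lazy Susan; origin at the centre of its base. Leave alone.
Things that resemble listed ones, but are neither listed nor needed, are in the scene too. Leave any green look-alike of the middle_bottle alone. Leave any red look-alike of the tall_bottle alone.

How it is judged:
By the outcome, as a careful person would: the job done as asked, in the order asked, and still so for the second after the job is handed in, with the robot touching nothing.
It also fails if it takes over 54 s, if anything falls off the work surface, if the arm or the gripper's body presses on something with over 40 N, if the wrist force passes 120 N, or if a joint passes its speed limit or range.

### The arm

A 7-joint arm with a two-finger parallel gripper is mounted at the origin on the work surface. World frame = base frame: x ahead of the robot, y to its left, z up, the work surface at z = 0. Lengths are in m, angles in rad, forces in N, time in s.
With the tool pointing down it reaches from about 0.4 to 0.85 m from the base axis. Payload 4.5 kg.
Tool frame: the origin (TCP) lies at the very end of the fingers, on their centre line; the grasp point (between the pads) lies 19 mm behind it; z points along the fingers, y is the line along which they close (so a half turn about z gives the same grasp; the last joint's range is limited). The gripper opens to 88 mm and grips with 3 to 60 N. Pads are 18 mm wide; open, the fingers measure 123 mm over their backs; the gripper's body (75 mm by 187 mm) begins 45 mm behind the grasp point.
Start: joints at [1.219, 0.689, -0.195, 1.565, 0.157, 0.902, -0.215], TCP at [0.235, -0.579, 0.239] pointing down, gripper open.
Joint ranges: [-3.01, 3.01], [-0.46, 2.08], [-1.47, 1.51], [0.13, 2.56], [-1, 4.14], [0.04, 2.09], [-2.66, 2.66]. Speed limits (rad/s): [2.57, 2.57, 3.14, 3.14, 3.14, 3.14, 3.14].

### API

Orientations are given as [roll, pitch, yaw] about the fixed x, y, z axes, in that order (R = Rz(yaw) Ry(pitch) Rx(roll)).
In Python, from station import observe, snapshot, get_calibration, job_done gives the robot as it stands.
- The arm moves only by the tool servo_tool, never from a script. Its argument "plan" is a list of rows, each an object of numbers: "jaw": the finger opening in cm, from 0 to 8.81; "x", "y", "z": the shift along the tool's x, y, z in cm; "roll": the turn about the tool's z in units of 5 degrees (1.0 is 5 degrees). In form: [{"jaw": .., "x": .., "y": .., "z": .., "roll": ..}, ...]. A call has 1 to 20 rows; each row shifts and turns the commanded pose from where the row before left it, along the tool's axes as they then stand; what a row does not reach is not made up. A row lasts 1/12 s, in which the tool goes at most 41.7 mm and 7.16 degrees, less where a joint would pass 70% of its speed; a pose out of reach is approached as far as the arm can. A call with a gripper value outside its range is refused whole. The fingers move at their own pace and stop on an object; "squeeze" is the grip in N (left out, the last holds). Time passes only in rows, so rows that do not move let the fingers close. It gives the time, the measured TCP pose, the force, the opening and the grip force at its end, in the units of the state.
- observe(): the state, without advancing time (a new reading comes with each control period).
- snapshot(name): name is "scene" or "top" or "wrist"; returns (picture, depth): 400x640x3 uint8, blue, green, red; 400x640 float32, m along the optical axis (not along the pixel's ray), 0 where there is no reading.
- get_calibration(name): a dict with "fx", "fy", "cx", "cy" (pixels), "R" (3x3) and "t" (3): a world point X has camera coordinates R X + t. Camera axes: x right, y down, z forward; pixel columns grow to the right and rows downward; lengths in m; the calibration is good to about 2 mm. A picture is of the moment at which its call begins: read the wrist's pose just before it. get_calibration takes no time and is no camera call; for the wrist camera it gives the pose at the moment of the call.
- job_done(): hands the job in; it is judged then, once.
The state is a dict: "time_s": time; "qpos": joint angles; "joint_vel": joint speeds; "joint_torque": joint torques, N m; "tool_pos": TCP position; "ee_rot": TCP orientation; "wrist_force": force on the tool from outside, world axes, zero at the start; "ft_torque": the same for the moment, N m; "grip_width": finger opening in m; "grip_force": force on a finger pad.
Only numpy, scipy, OpenCV 4.12 (cv2) and the standard library are available. Lean on these libraries where they do the work, as an engineer would, in place of code of your own. Each camera call takes 0.05 s, during which the arm holds its last target. There are 200 camera calls.

## Working session

There is one attempt and no reset: what is moved stays moved. The work goes in short steps, Python scripts to look and compute and a tool call to move; the robot and the scene stay as the last step left them, time stands still between calls to the robot, and variables do not carry over. Pictures are saved under pics/ and viewed, at most 10 in all, crops included, and the job is handed in when it is done.

Besides the shell and the picture viewer there is one more tool, called after "Call:" as name([rows], argument=value, ...), one row to a line, values as JSON. servo_tool: Moves the arm, as the interface text tells. Its arguments: {"type":"object","properties":{"plan":{"type":"array","items":{"type":"object","properties":{"jaw":{"type":"number"},"x":{"type":"number"},"y":{"type":"number"},"z":{"type":"number"},"roll":{"type":"number"}}}},"squeeze":{"type":"number"}},"required":["plan"]}

```bash
mkdir -p pics; python3 - <<'E'
from station import *
import cv2,numpy as np
o=observe();print(o)
for n in("top","scene"):
    p,d=snapshot(n);cv2.imwrite(f"pics/{n}1.png",p);np.savez(f"{n}1.npz",p=p,d=d)
    print(n,get_calibration(n))
E
```

```text
{'time_s': 0.0, 'qpos': array([ 1.21877953,  0.68998175, -0.19448565,  1.56635824,  0.15735481,
        0.90246864, -0.2150839 ]), 'joint_vel': array([-0.00022009, -0.00137438,  0.00228955,  0.00062101,  0.00061041,
       -0.00121855, -0.00013454]), 'joint_torque': array([ 3.50198370e-04, -5.27548385e+01, -1.26662135e+00, -1.53427613e+01,
       -5.25691488e-02,  6.52770483e-03,  1.94376116e-04]), 'tool_pos': array([ 0.23488878, -0.57850343,  0.23790692]), 'ee_rot': array([-3.13978138e+00,  1.89135997e-04,  3.85931351e-01]), 'wrist_force': array([ 0.40751402, -1.10236632, -0.15146809]), 'ft_torque': array([-0.00673595,  0.02757533, -0.02034145]), 'grip_force': 0.0, 'grip_width': 0.08826592872655853}
top {'fx': 391.45629596221164, 'fy': 391.45629596221164, 'cx': 317.7795439278504, 'cy': 204.82616461468703, 'R': array([[ 0.00808103, -0.99945751,  0.03192791],
       [-0.99264868, -0.0118737 , -0.12044754],
       [ 0.1207613 , -0.03071986, -0.99220613]]), 't': array([-0.04263428,  0.62339535,  1.0384396 ])}
scene {'fx': 433.04650246750555, 'fy': 433.04650246750555, 'cx': 315.645433740672, 'cy': 199.16178175330836, 'R': array([[ 1.23723868e-02,  9.99839091e-01, -1.29890467e-02],
       [ 7.15777021e-01, -1.79263923e-02, -6.98098775e-01],
       [-6.98219292e-01, -6.60113093e-04, -7.15883639e-01]]), 't': array([ 0.02797644, -0.34401541,  1.58859344])}
```

View pics/top1.png

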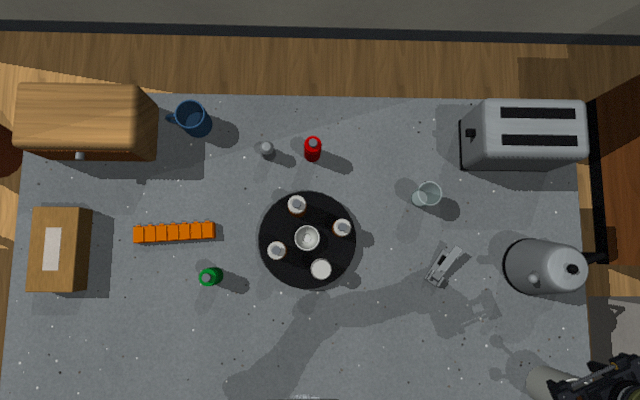

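View pics/scene1.png

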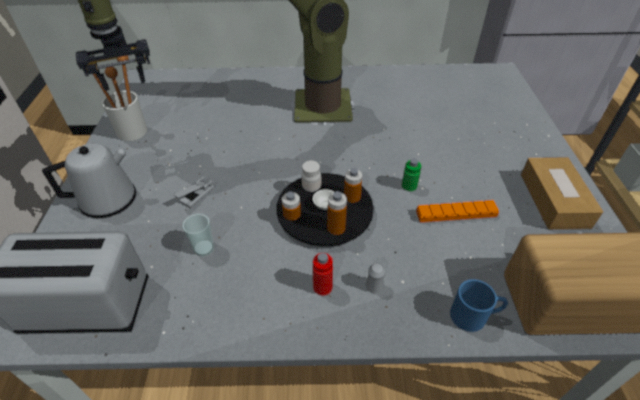

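The top view shows the tall bottle at (297,204), the short one at (342,228), the middle one at (276,250) and the jar at (320,269). The scene view agrees: tall (337,212), short (291,208), middle (353,185). Next I measure them from depth.

```bash
cat >h.py <<'E'
import numpy as np
def cloud(d,c):
    v,u=np.mgrid[:d.shape[0],:d.shape[1]]
    P=np.stack([(u-c['cx'])/c['fx']*d,(v-c['cy'])/c['fy']*d,d],-1)
    return (P-c['t'])@c['R']
def circ(xy):
    A=np.c_[2*xy,np.ones(len(xy))];s=np.linalg.lstsq(A,(xy**2).sum(1),rcond=None)[0]
    return s[:2],np.sqrt(s[2]+s[:2]@s[:2])
E
python3 - <<'E'
from h import *
from station import *
for n,px in(("top",dict(tall=(297,204),mid=(276,250),short=(342,228))),("scene",dict(tall=(337,202),mid=(353,176),short=(291,201)))):
    z=np.load(n+"1.npz");d=z['d'];W=cloud(d,get_calibration(n))
    s=(d>0)&(W[...,2]>.02)&(W[...,2]<.04);c=None
    for k,h in(("tall",.11),("mid",.085),("short",.06)):
        u,v=px[k];w=W[v-16:v+17,u-16:u+17].reshape(-1,3);zc=.03+h
        cap=w[(abs(w[:,2]-zc)<.005)];b=w[(w[:,2]>zc+.009)&(w[:,2]<zc+.022)]
        f=lambda q:(len(q),q.mean(0).round(4),((q.max(0)+q.min(0))/2).round(4),np.ptp(q,0).round(3)) if len(q) else None
        print(n,k,'cap',f(cap),'\n  but',f(b))
E
```

```text
top tall cap (193, array([0.6132, 0.0207, 0.1404]), array([0.6142, 0.021 , 0.1403]), array([0.043, 0.045, 0.009])) 
  but (63, array([0.6141, 0.0209, 0.1542]), array([0.6137, 0.0206, 0.1537]), array([0.02 , 0.02 , 0.006]))
top mid cap (198, array([0.5004, 0.0705, 0.1155]), array([0.5003, 0.0702, 0.1151]), array([0.043, 0.045, 0.01 ])) 
  but (60, array([0.4999, 0.0706, 0.1295]), array([0.499 , 0.0713, 0.1291]), array([0.02 , 0.02 , 0.009]))
top short cap (173, array([ 0.5611, -0.0968,  0.0903]), array([ 0.5615, -0.0974,  0.0901]), array([0.045, 0.045, 0.01 ])) 
  but (58, array([ 0.5613, -0.0971,  0.1041]), array([ 0.5618, -0.0971,  0.1043]), array([0.021, 0.021, 0.009]))
scene tall cap (143, array([0.6211, 0.0172, 0.1387]), array([0.616 , 0.0184, 0.1401]), array([0.043, 0.044, 0.01 ])) 
  but (50, array([0.6151, 0.0184, 0.1517]), array([0.6143, 0.0183, 0.1521]), array([0.023, 0.02 , 0.006]))
scene mid cap (111, array([0.5062, 0.0668, 0.1135]), array([0.5007, 0.0675, 0.115 ]), array([0.042, 0.044, 0.01 ])) 
  but (40, array([0.5014, 0.0676, 0.1271]), array([0.5007, 0.068 , 0.127 ]), array([0.023, 0.019, 0.006]))
scene short cap (128, array([ 0.5685, -0.0996,  0.0889]), array([ 0.5641, -0.0998,  0.0899]), array([0.044, 0.045, 0.01 ])) 
  but (45, array([ 0.5635, -0.1011,  0.1024]), array([ 0.5625, -0.1014,  0.1022]), array([0.022, 0.018, 0.006]))
```

```bash
python3 - <<'E'
from h import *
from station import *
z=np.load("scene1.npz");W=cloud(z['d'],get_calibration("scene"))
for n,(u0,u1,v0,v1) in dict(crock=(95,148,62,140),kettle=(45,135,140,215),jar=(300,322,160,190)).items():
    w=W[v0:v1,u0:u1].reshape(-1,3);w=w[(w[:,2]>.03)]
    print(n)
    for lo in np.arange(.03,.4,.04):
        q=w[(w[:,2]>=lo)&(w[:,2]<lo+.04)]
        if len(q)>3: print(lo.round(2),len(q),q.min(0).round(3),q.max(0).round(3))
def go(p,q,yaw):
    d=np.subtract(q,p);c,s=np.cos(yaw),np.sin(yaw);return d@[c,s],d@[s,-c]
print(go((.2349,-.5785),(.614,.0195),.38593))
E
```

```text
crock
0.03 326 [ 0.123 -0.705  0.03 ] [ 0.197 -0.609  0.07 ]
0.07 506 [ 0.086 -0.715  0.07 ] [ 0.199 -0.608  0.11 ]
0.11 498 [ 0.086 -0.717  0.11 ] [ 0.199 -0.606  0.15 ]
0.15 125 [ 0.103 -0.709  0.15 ] [ 0.183 -0.628  0.19 ]
0.19 125 [ 0.097 -0.712  0.19 ] [ 0.187 -0.622  0.23 ]
0.23 256 [ 0.106 -0.646  0.231] [ 0.271 -0.522  0.27 ]
0.27 126 [ 0.207 -0.634  0.27 ] [ 0.289 -0.495  0.31 ]
0.31 137 [ 0.239 -0.633  0.31 ] [ 0.292 -0.505  0.331]
kettle
0.03 847 [ 0.421 -0.753  0.03 ] [ 0.54  -0.565  0.07 ]
0.07 819 [ 0.427 -0.755  0.07 ] [ 0.534 -0.569  0.11 ]
0.11 903 [ 0.432 -0.754  0.11 ] [ 0.527 -0.551  0.15 ]
0.15 1180 [ 0.411 -0.74   0.15 ] [ 0.522 -0.55   0.19 ]
0.19 8 [ 0.46  -0.647  0.19 ] [ 0.466 -0.634  0.192]
jar
0.03 177 [ 0.421 -0.079  0.03 ] [ 0.484 -0.018  0.07 ]
0.07 326 [ 0.431 -0.071  0.07 ] [ 0.481 -0.02   0.108]
(np.float64(0.5763164219081265), np.float64(-0.4113151976757173))
```

Call:
servo_tool([
  {"jaw": 0, "x": 1.4, "y": -1.0, "z": 0},
  {"jaw": 0, "x": 2.8, "y": -2.0},
  {"jaw": 0, "x": 2.8, "y": -2.0},
  {"jaw": 0, "x": 2.8, "y": -2.0},
  {"jaw": 0, "x": 2.8, "y": -2.0},
  {"jaw": 0, "x": 2.8, "y": -2.0},
  {"jaw": 0, "x": 2.8, "y": -2.0},
  {"jaw": 0, "x": 2.8, "y": -2.0},
  {"jaw": 0, "x": 2.8, "y": -2.0},
  {"jaw": 0, "x": 2.8, "y": -2.0},
  {"jaw": 0, "x": 2.8, "y": -2.0},
  {"jaw": 0, "x": 2.8, "y": -2.0},
  {"jaw": 0, "x": 2.8, "y": -2.0},
  {"jaw": 0, "x": 2.8, "y": -2.0},
  {"jaw": 0, "x": 2.8, "y": -2.0},
  {"jaw": 0, "x": 2.8, "y": -2.0},
  {"jaw": 0, "x": 2.8, "y": -2.0},
  {"jaw": 0, "x": 2.8, "y": -2.0},
  {"jaw": 0, "x": 1.4, "y": -1.0},
  {"jaw": 0},
])

```text
invalid input at $.plan[0]: expected keys jaw, x, y, z, roll
```

Call:
servo_tool([
  {"jaw": 0, "x": 1.4, "y": -1.0, "z": 0, "roll": 0},
  {"jaw": 0, "x": 2.8, "y": -2.0, "z": 0, "roll": 0},
  {"jaw": 0, "x": 2.8, "y": -2.0, "z": 0, "roll": 0},
  {"jaw": 0, "x": 2.8, "y": -2.0, "z": 0, "roll": 0},
  {"jaw": 0, "x": 2.8, "y": -2.0, "z": 0, "roll": 0},
  {"jaw": 0, "x": 2.8, "y": -2.0, "z": 0, "roll": 0},
  {"jaw": 0, "x": 2.8, "y": -2.0, "z": 0, "roll": 0},
  {"jaw": 0, "x": 2.8, "y": -2.0, "z": 0, "roll": 0},
  {"jaw": 0, "x": 2.8, "y": -2.0, "z": 0, "roll": 0},
  {"jaw": 0, "x": 2.8, "y": -2.0, "z": 0, "roll": 0},
  {"jaw": 0, "x": 2.8, "y": -2.0, "z": 0, "roll": 0},
  {"jaw": 0, "x": 2.8, "y": -2.0, "z": 0, "roll": 0},
  {"jaw": 0, "x": 2.8, "y": -2.0, "z": 0, "roll": 0},
  {"jaw": 0, "x": 2.8, "y": -2.0, "z": 0, "roll": 0},
  {"jaw": 0, "x": 2.8, "y": -2.0, "z": 0, "roll": 0},
  {"jaw": 0, "x": 2.8, "y": -2.0, "z": 0, "roll": 0},
  {"jaw": 0, "x": 2.8, "y": -2.0, "z": 0, "roll": 0},
  {"jaw": 0, "x": 2.8, "y": -2.0, "z": 0, "roll": 0},
  {"jaw": 0, "x": 2.8, "y": -2.0, "z": 0, "roll": 0},
  {"jaw": 0, "x": 1.4, "y": -1.0, "z": 0, "roll": 0},
])

```text
time_s: 1.77
tool_pos: [0.5869, -0.0212, 0.2384]
ee_rot: [-3.139, -0.002, 0.391]
wrist_force: [0.7, 0.3, 0.4]
grip_width: 0.0003
grip_force: 0.0
```

Call:
servo_tool([
  {"jaw": 0, "x": 0, "y": 0, "z": 0, "roll": -1},
  {"jaw": 0, "x": 0, "y": 0, "z": 0, "roll": -1},
  {"jaw": 0, "x": 0, "y": 0, "z": 0, "roll": -1},
  {"jaw": 0, "x": 0, "y": 0, "z": 0, "roll": -1},
  {"jaw": 0, "x": 0, "y": 0, "z": 0, "roll": -1},
  {"jaw": 0, "x": 0, "y": 0, "z": 0, "roll": -1},
  {"jaw": 0, "x": 0, "y": 0, "z": 0, "roll": -1},
  {"jaw": 0, "x": 0, "y": 0, "z": 0, "roll": -1},
  {"jaw": 0, "x": 0, "y": 0, "z": 0, "roll": -0.9},
  {"jaw": 0, "x": 0, "y": 0, "z": 0, "roll": 0},
  {"jaw": 0, "x": 0, "y": 0, "z": 0, "roll": 0},
])

```text
time_s: 2.68
tool_pos: [0.5849, -0.0269, 0.2384]
ee_rot: [-3.141, 0.0, 1.16]
wrist_force: [0.2, 0.1, -1.4]
grip_width: 0.0005
grip_force: 0.0
```

```bash
cat >>h.py <<'E'
def look(name):
    from station import observe,snapshot,get_calibration
    import cv2
    o=observe();c=get_calibration("wrist");p,d=snapshot("wrist");cv2.imwrite(name,p);W=cloud(d,c)
    tp=o['tool_pos'];yaw=o['ee_rot'][2];print(o['time_s'],tp.round(4),o['ee_rot'].round(4),o['wrist_force'].round(2))
    B=dict(tall=(.614,.0195,.154),mid=(.5,.0695,.129),short=(.562,-.099,.104))
    for k,b in B.items():
        w=W[(d>0)&(np.hypot(W[...,0]-b[0],W[...,1]-b[1])<.022)&(W[...,2]>b[2]-.012)&(W[...,2]<b[2]+.012)]
        t=w[w[:,2]>b[2]-.0105+.005] if len(w) else w
        m=t.mean(0) if len(t)>20 else None
        dx=np.array(b[:2])-tp[:2];cc,s=np.cos(yaw),np.sin(yaw)
        print(k,len(t),None if m is None else (m.round(4),((t.max(0)+t.min(0))/2).round(4),np.ptp(t,0).round(3)),'tool xy cm',(100*dx@[cc,s]).round(2),(100*dx@[s,-cc]).round(2))
E
python3 -c "from h import *;look('pics/w1.png')"
```

```text
2.6833 [ 0.5849 -0.0269  0.2384] [-3.1409e+00  1.0000e-04  1.1602e+00] [ 0.18  0.14 -1.37]
tall 821 (array([0.6141, 0.0194, 0.1542]), array([0.6139, 0.0192, 0.1525]), array([0.021, 0.021, 0.008])) tool xy cm 5.42 0.82
mid 754 (array([0.5009, 0.0691, 0.1289]), array([0.5   , 0.0692, 0.1275]), array([0.022, 0.022, 0.008])) tool xy cm 5.45 -11.63
short 0 None tool xy cm -7.52 0.78
```

Call:
servo_tool([
  {"jaw": 0, "x": 1.3, "y": 0.2, "z": 0, "roll": 0},
  {"jaw": 0, "x": 1.5, "y": 0.2, "z": 0, "roll": 0},
  {"jaw": 0, "x": 1.6, "y": 0.2, "z": 0, "roll": 0},
  {"jaw": 0, "x": 1.0, "y": 0.2, "z": 0.6, "roll": 0},
  {"jaw": 0, "x": 0, "y": 0, "z": 1.5, "roll": 0},
  {"jaw": 0, "x": 0, "y": 0, "z": 2.0, "roll": 0},
  {"jaw": 0, "x": 0, "y": 0, "z": 1.7, "roll": 0},
  {"jaw": 0, "x": 0, "y": 0, "z": 0.9, "roll": 0},
  {"jaw": 0, "x": 0, "y": 0, "z": 0.4, "roll": 0},
  {"jaw": 0, "x": 0, "y": 0, "z": 0, "roll": 0},
  {"jaw": 0, "x": 0, "y": 0, "z": 0, "roll": 0},
  {"jaw": 0, "x": 0, "y": 0, "z": 0, "roll": 0},
])

```text
time_s: 3.73
tool_pos: [0.6147, 0.0199, 0.1687]
ee_rot: [3.14, -0.001, 1.162]
wrist_force: [0.3, 0.0, 0.5]
grip_width: 0.0002
grip_force: 0.0
```

Call:
servo_tool([
  {"jaw": 0, "x": 0, "y": 0, "z": 0.4, "roll": 0},
  {"jaw": 0, "x": 0, "y": 0, "z": 0.5, "roll": 0},
  {"jaw": 0, "x": 0, "y": 0, "z": 0.3, "roll": 0},
  {"jaw": 0, "x": 0, "y": 0, "z": 0.2, "roll": 0},
  {"jaw": 0, "x": 0, "y": 0, "z": 0.2, "roll": 0},
  {"jaw": 0, "x": 0, "y": 0, "z": 0.2, "roll": 0},
  {"jaw": 0, "x": 0, "y": 0, "z": 0.2, "roll": 0},
  {"jaw": 0, "x": 0, "y": 0, "z": 0.1, "roll": 0},
  {"jaw": 0, "x": 0, "y": 0, "z": 0, "roll": 0},
  {"jaw": 0, "x": 0, "y": 0, "z": 0, "roll": 0},
  {"jaw": 0, "x": 0, "y": 0, "z": 0, "roll": 0},
])

```text
time_s: 4.65
tool_pos: [0.6139, 0.0196, 0.1467]
ee_rot: [3.142, 0.0, 1.163]
wrist_force: [-1.2, 0.3, 2.4]
grip_width: 0.0005
grip_force: 1.0
```

Call:
servo_tool([
  {"jaw": 0, "x": 0, "y": 0, "z": 0.1, "roll": 0},
  {"jaw": 0, "x": 0, "y": 0, "z": 0.1, "roll": 0},
  {"jaw": 0, "x": 0, "y": 0, "z": 0.1, "roll": 0},
  {"jaw": 0, "x": 0, "y": 0, "z": 0, "roll": 0},
  {"jaw": 0, "x": 0, "y": 0, "z": 0, "roll": 0},
  {"jaw": 0, "x": 0, "y": 0, "z": 0, "roll": 0},
])

```text
time_s: 5.15
tool_pos: [0.6141, 0.0195, 0.1442]
ee_rot: [3.141, -0.0, 1.162]
wrist_force: [-2.3, -1.0, 6.5]
grip_width: 0.0006
grip_force: 3.2
```

Call:
servo_tool([
  {"jaw": 0, "x": 0, "y": 0, "z": -0.4, "roll": 0},
  {"jaw": 0, "x": 0, "y": 0, "z": -0.8, "roll": 0},
  {"jaw": 0, "x": 0, "y": 0, "z": -1.5, "roll": 0},
  {"jaw": 0, "x": 0, "y": 0, "z": -2.0, "roll": 0},
  {"jaw": 0, "x": 0, "y": 0, "z": -2.0, "roll": 0},
  {"jaw": 0, "x": 0, "y": 0, "z": -1.0, "roll": 0},
  {"jaw": 0, "x": 0, "y": -0.75, "z": 0, "roll": 0},
  {"jaw": 0, "x": 0, "y": -1.5, "z": 0, "roll": 0},
  {"jaw": 0, "x": 0, "y": -2.0, "z": 0, "roll": 0},
  {"jaw": 0, "x": 0, "y": -2.0, "z": 0, "roll": 0},
  {"jaw": 0, "x": 0, "y": -2.0, "z": 0, "roll": 0},
  {"jaw": 0, "x": 0, "y": -2.0, "z": 0, "roll": 0},
  {"jaw": 0, "x": 0, "y": -1.4, "z": 0, "roll": 0},
  {"jaw": 0, "x": 0, "y": -0.7, "z": 0, "roll": 0},
  {"jaw": 0, "x": 0, "y": 0, "z": 0, "roll": 0},
  {"jaw": 0, "x": 0, "y": 0, "z": 0, "roll": 0},
  {"jaw": 0, "x": 0, "y": 0, "z": 0, "roll": 0},
])

```text
time_s: 6.57
tool_pos: [0.5014, 0.0682, 0.2205]
ee_rot: [3.141, -0.0, 1.162]
wrist_force: [0.2, -0.0, 0.2]
grip_width: 0.0005
grip_force: 0.0
```

```bash
python3 -c "from h import *;look('pics/w2.png')"
```

```text
6.5667 [0.5014 0.0682 0.2205] [ 3.1409e+00 -1.0000e-04  1.1615e+00] [ 0.16 -0.03  0.24]
tall 19 None tool xy cm 0.02 12.27
mid 674 (array([0.5  , 0.07 , 0.129]), array([0.4997, 0.0695, 0.1272]), array([0.021, 0.021, 0.007])) tool xy cm 0.07 -0.18
short 0 None tool xy cm -12.92 12.21
```

```bash
cat >>h.py <<'E'
def chk(names=("tall","mid","short")):
    from station import snapshot,get_calibration
    B=dict(tall=(.614,.0195,.154),mid=(.5,.0695,.129),short=(.562,-.099,.104))
    for n in("top","scene"):
        p,d=snapshot(n);W=cloud(d,get_calibration(n))
        for k in names:
            b=B[k];r=np.hypot(W[...,0]-b[0],W[...,1]-b[1]);z=W[...,2]
            q=W[(r<.006)&(abs(z-b[2])<.013)];c=W[(r<.027)&(abs(z-b[2]+.014)<.003)]
            print(n,k,len(q),np.median(q[:,2]).round(4) if len(q) else None,'cap',len(c),c.mean(0).round(4) if len(c) else None)
E
python3 -c "from h import *;chk()"
```

```text
top tall 18 0.1475 cap 126 [0.6185 0.0184 0.1404]
top mid 0 None cap 0 None
top short 18 0.1038 cap 150 [ 0.5606 -0.0963  0.0904]
scene tall 11 0.1454 cap 132 [0.618  0.0169 0.1389]
scene mid 13 0.1273 cap 86 [0.5055 0.0664 0.114 ]
scene short 11 0.1026 cap 102 [ 0.5674 -0.0996  0.089 ]
```

Call:
servo_tool([
  {"jaw": 0, "x": 0.05, "y": -0.15, "z": 0.6, "roll": 0},
  {"jaw": 0, "x": 0, "y": 0, "z": 1.5, "roll": 0},
  {"jaw": 0, "x": 0, "y": 0, "z": 2.0, "roll": 0},
  {"jaw": 0, "x": 0, "y": 0, "z": 2.0, "roll": 0},
  {"jaw": 0, "x": 0, "y": 0, "z": 1.0, "roll": 0},
  {"jaw": 0, "x": 0, "y": 0, "z": 0.6, "roll": 0},
  {"jaw": 0, "x": 0, "y": 0, "z": 0.5, "roll": 0},
  {"jaw": 0, "x": 0, "y": 0, "z": 0.4, "roll": 0},
  {"jaw": 0, "x": 0, "y": 0, "z": 0.2, "roll": 0},
  {"jaw": 0, "x": 0, "y": 0, "z": 0.2, "roll": 0},
  {"jaw": 0, "x": 0, "y": 0, "z": 0.2, "roll": 0},
  {"jaw": 0, "x": 0, "y": 0, "z": 0.2, "roll": 0},
  {"jaw": 0, "x": 0, "y": 0, "z": 0.2, "roll": 0},
  {"jaw": 0, "x": 0, "y": 0, "z": 0.2, "roll": 0},
  {"jaw": 0, "x": 0, "y": 0, "z": 0.1, "roll": 0},
  {"jaw": 0, "x": 0, "y": 0, "z": 0.1, "roll": 0},
  {"jaw": 0, "x": 0, "y": 0, "z": 0.1, "roll": 0},
  {"jaw": 0, "x": 0, "y": 0, "z": 0, "roll": 0},
  {"jaw": 0, "x": 0, "y": 0, "z": 0, "roll": 0},
  {"jaw": 0, "x": 0, "y": 0, "z": 0, "roll": 0},
])

```text
time_s: 8.38
tool_pos: [0.4997, 0.0698, 0.1199]
ee_rot: [3.141, -0.0, 1.163]
wrist_force: [0.0, -0.1, 5.5]
grip_width: 0.0006
grip_force: 2.4
```

Call:
servo_tool([
  {"jaw": 0, "x": 0, "y": 0, "z": 0.05, "roll": 0},
  {"jaw": 0, "x": 0, "y": 0, "z": 0, "roll": 0},
  {"jaw": 0, "x": 0, "y": 0, "z": -0.4, "roll": 0},
  {"jaw": 0, "x": 0, "y": 0, "z": -0.9, "roll": 0},
  {"jaw": 0, "x": 0, "y": 0, "z": -2.0, "roll": 0},
  {"jaw": 0, "x": 0, "y": 0, "z": -2.4, "roll": 0},
  {"jaw": 0, "x": 0, "y": 0, "z": -2.0, "roll": 0},
  {"jaw": 0, "x": -0.6, "y": 0.6, "z": -1.0, "roll": 0},
  {"jaw": 0, "x": -1.3, "y": 1.2, "z": 0, "roll": 0},
  {"jaw": 0, "x": -1.9, "y": 1.8, "z": 0, "roll": 0},
  {"jaw": 0, "x": -2.0, "y": 1.9, "z": 0, "roll": 0},
  {"jaw": 0, "x": -2.0, "y": 1.9, "z": 0, "roll": 0},
  {"jaw": 0, "x": -2.0, "y": 1.9, "z": 0, "roll": 0},
  {"jaw": 0, "x": -1.5, "y": 1.5, "z": 0, "roll": 0},
  {"jaw": 0, "x": -1.2, "y": 1.1, "z": 0, "roll": 0},
  {"jaw": 0, "x": -0.5, "y": 0.5, "z": 0, "roll": 0},
  {"jaw": 0, "x": 0, "y": 0, "z": 0, "roll": 0},
  {"jaw": 0, "x": 0, "y": 0, "z": 0, "roll": 0},
  {"jaw": 0, "x": 0, "y": 0, "z": 0, "roll": 0},
])

```text
time_s: 9.97
tool_pos: [0.561, -0.097, 0.2064]
ee_rot: [-3.141, -0.001, 1.165]
wrist_force: [0.3, 0.5, 0.5]
grip_width: 0.0002
grip_force: 0.0
```

```bash
python3 -c "from h import *;look('pics/w3.png');chk()"
```

```text
9.9667 [ 0.561  -0.097   0.2064] [-3.1406e+00 -8.0000e-04  1.1648e+00] [0.29 0.5  0.53]
tall 18 None tool xy cm 12.8 0.26
mid 37 (array([0.4979, 0.0648, 0.1237]), array([0.4987, 0.0647, 0.1239]), array([0.015, 0.013, 0.001])) tool xy cm 12.89 -12.19
short 630 (array([ 0.5617, -0.0982,  0.104 ]), array([ 0.5616, -0.0988,  0.1024]), array([0.021, 0.022, 0.008])) tool xy cm -0.14 0.17
top tall 17 0.1479 cap 179 [0.6135 0.0208 0.1404]
top mid 18 0.1228 cap 164 [0.5006 0.07   0.1152]
top short 0 None cap 0 None
scene tall 12 0.1461 cap 113 [0.6189 0.0179 0.1391]
scene mid 12 0.1207 cap 98 [0.5036 0.0662 0.114 ]
scene short 13 0.1022 cap 100 [ 0.568  -0.0994  0.0891]
```

Call:
servo_tool([
  {"jaw": 0, "x": -0.1, "y": 0.15, "z": 0.6, "roll": 0},
  {"jaw": 0, "x": 0, "y": 0, "z": 1.5, "roll": 0},
  {"jaw": 0, "x": 0, "y": 0, "z": 2.2, "roll": 0},
  {"jaw": 0, "x": 0, "y": 0, "z": 2.2, "roll": 0},
  {"jaw": 0, "x": 0, "y": 0, "z": 1.2, "roll": 0},
  {"jaw": 0, "x": 0, "y": 0, "z": 0.6, "roll": 0},
  {"jaw": 0, "x": 0, "y": 0, "z": 0.5, "roll": 0},
  {"jaw": 0, "x": 0, "y": 0, "z": 0.4, "roll": 0},
  {"jaw": 0, "x": 0, "y": 0, "z": 0.2, "roll": 0},
  {"jaw": 0, "x": 0, "y": 0, "z": 0.2, "roll": 0},
  {"jaw": 0, "x": 0, "y": 0, "z": 0.2, "roll": 0},
  {"jaw": 0, "x": 0, "y": 0, "z": 0.2, "roll": 0},
  {"jaw": 0, "x": 0, "y": 0, "z": 0.2, "roll": 0},
  {"jaw": 0, "x": 0, "y": 0, "z": 0.2, "roll": 0},
  {"jaw": 0, "x": 0, "y": 0, "z": 0.2, "roll": 0},
  {"jaw": 0, "x": 0, "y": 0, "z": 0.2, "roll": 0},
  {"jaw": 0, "x": 0, "y": 0, "z": 0.1, "roll": 0},
  {"jaw": 0, "x": 0, "y": 0, "z": 0, "roll": 0},
  {"jaw": 0, "x": 0, "y": 0, "z": 0, "roll": 0},
])

```text
time_s: 11.7
tool_pos: [0.5628, -0.1004, 0.0973]
ee_rot: [3.141, -0.0, 1.162]
wrist_force: [0.1, 0.4, 2.2]
grip_width: 0.0003
grip_force: 1.1
```

Call:
servo_tool([
  {"jaw": 0, "x": 0, "y": 0, "z": 0.1, "roll": 0},
  {"jaw": 0, "x": 0, "y": 0, "z": 0.1, "roll": 0},
  {"jaw": 0, "x": 0, "y": 0, "z": 0.1, "roll": 0},
  {"jaw": 0, "x": 0, "y": 0, "z": 0.05, "roll": 0},
  {"jaw": 0, "x": 0, "y": 0, "z": 0, "roll": 0},
  {"jaw": 0, "x": 0, "y": 0, "z": 0, "roll": 0},
  {"jaw": 0, "x": 0, "y": 0, "z": 0, "roll": 0},
])

```text
time_s: 12.28
tool_pos: [0.5628, -0.1005, 0.0941]
ee_rot: [3.141, -0.0, 1.162]
wrist_force: [-0.7, -0.2, 6.6]
grip_width: 0.0006
grip_force: 3.2
```

Call:
servo_tool([
  {"jaw": 0, "x": 0, "y": 0, "z": -0.4, "roll": 0},
  {"jaw": 0, "x": 0, "y": 0, "z": -0.9, "roll": 0},
  {"jaw": 0, "x": 0, "y": 0, "z": -2.0, "roll": 0},
  {"jaw": 0, "x": 0, "y": 0, "z": -2.4, "roll": 0},
  {"jaw": 0, "x": 0, "y": 0, "z": -2.4, "roll": 0},
  {"jaw": 0, "x": 0, "y": 0, "z": -2.0, "roll": 0},
  {"jaw": 0, "x": -0.8, "y": 0, "z": -1.0, "roll": 0},
  {"jaw": 0, "x": -1.6, "y": 0, "z": 0, "roll": 0},
  {"jaw": 0, "x": -2.0, "y": 0, "z": 0, "roll": 0},
  {"jaw": 0, "x": -2.0, "y": 0, "z": 0, "roll": 0},
  {"jaw": 0, "x": -2.0, "y": 0, "z": 0, "roll": 0},
  {"jaw": 0, "x": -2.0, "y": 0, "z": 0, "roll": 0},
  {"jaw": 0, "x": -1.5, "y": 0, "z": 0, "roll": 0},
  {"jaw": 0, "x": -0.7, "y": 0, "z": 0, "roll": 0},
  {"jaw": 0, "x": 0, "y": 0, "z": 0, "roll": 0},
  {"jaw": 0, "x": 0, "y": 0, "z": 0, "roll": 0},
])

```text
time_s: 13.62
tool_pos: [0.5123, -0.2157, 0.2045]
ee_rot: [-3.141, -0.001, 1.162]
wrist_force: [0.2, 0.3, -0.2]
grip_width: -0.0001
grip_force: 0.0
```

```bash
python3 -c "
from h import *;look('pics/w4.png');chk()
from station import snapshot;import cv2
cv2.imwrite('pics/top2.png',snapshot('top')[0])"
```

```text
13.6167 [ 0.5123 -0.2157  0.2045] [-3.1410e+00 -6.0000e-04  1.1623e+00] [ 0.24  0.32 -0.18]
tall 0 None tool xy cm 25.62 -0.01
mid 0 None tool xy cm 25.68 -12.46
short 52 (array([ 0.561 , -0.1011,  0.0988]), array([ 0.5608, -0.1003,  0.099 ]), array([0.02 , 0.018, 0.001])) tool xy cm 12.68 -0.08
top tall 18 0.1476 cap 173 [0.6138 0.0215 0.1404]
top mid 18 0.123 cap 177 [0.4999 0.0704 0.1154]
top short 16 0.0989 cap 158 [ 0.5619 -0.0976  0.0902]
scene tall 11 0.1461 cap 121 [0.6179 0.0174 0.139 ]
scene mid 10 0.1206 cap 97 [0.5041 0.067  0.1139]
scene short 9 0.0951 cap 117 [ 0.5659 -0.0999  0.0893]
```

View pics/top2.png

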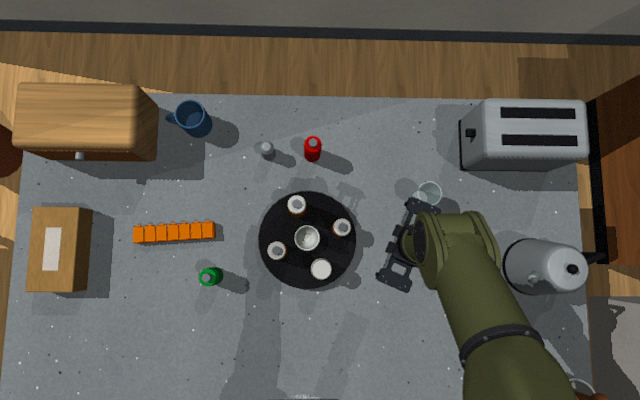

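The bottles still stand at (297,204), (342,228) and (276,250), as before, and nothing has been disturbed. The short button's depth readings disagree, so I'll average more frames.

```bash
python3 - <<'E'
from h import *
from station import *
B=dict(tall=(.614,.0195,.154),mid=(.5,.0695,.129),short=(.5625,-.099,.104))
R={}
for i in range(6):
  for n in("top","scene","wrist"):
    c=get_calibration(n);p,d=snapshot(n);W=cloud(d,c)
    for k,b in B.items():
        r=np.hypot(W[...,0]-b[0],W[...,1]-b[1]);z=W[...,2]
        q=z[(r<.007)&(abs(z-b[2])<.013)];e=z[(r<.020)&(r>.0145)&(abs(z-b[2]+.014)<.004)]
        if len(q)>5 and len(e)>5:R.setdefault((n,k),[]).append((np.median(q),np.median(e)))
for k,v in R.items():
    v=np.array(v);print(k,v.mean(0).round(4),((v[:,0]-v[:,1])*1e3).round(1))
E
```

```text
('top', 'tall') [0.1473 0.1405] [6.8 6.5 7.  7.5 6.8 6.5]
('top', 'mid') [0.1225 0.1155] [7.  7.3 7.1 6.8 7.2 6.8]
('top', 'short') [0.0972 0.0904] [6.4 6.4 6.4 7.3 7.7 6.4]
('scene', 'tall') [0.1455 0.1386] [7.  6.6 7.4 6.6 7.  6.8]
('scene', 'mid') [0.1203 0.1136] [6.8 6.5 6.1 7.1 5.9 7.7]
('scene', 'short') [0.0956 0.0887] [7.5 7.  6.8 7.1 6.1 6.9]
('wrist', 'short') [0.0974 0.0905] [6.9 6.9 6.8 6.9 6.9 6.8]
```

All three buttons stand about 7 mm above their caps, which is fully down.

```bash
python3 -c "from station import *;print(job_done())"
```

```text
the job is handed in; nothing more can be done
None
```

I pressed the three check buttons all the way down in the order tall, middle, short, with no visible shift of the bottles or anything else, and handed the job in at about 15 s on the robot's clock; no verdict came back.

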